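Find the key that turns the chest's cam lock

TASK

Try the two keys from the rack in the cam lock on the sloping parts chest until you find the one that goes fully home, and with it turn the latch clockwise to its stop. Then take that key out and set it aside in the open tin; the key that does not fit must stand in the rack (put it back if you tried it). Turn the latch only with a key, and leave the spray can and the wire brush alone.

Things in the scene. Friction and masses are not known exactly. Their poses are not given: they have to be found in the camera images.
- key_fork: Steel key, 106 mm long, 0.18 kg, bow up in the rack. Origin: centre of the collar's underside; z along the key to the bow. Collar 40 mm across, 5 thick. Flat bow above it, z = 5 to 63 mm (solid to 50), 10 mm thick along y (grip across this), 36 wide along x. Barrel 24 mm across below, to z = -25 mm; bit from there to -43. Forked bit.
- key_tongue: Steel key, 106 mm long, 0.18 kg, bow up in the rack. Origin: centre of the collar's underside; z along the key to the bow. Collar 40 mm across, 5 thick. Flat bow above it, z = 5 to 63 mm (solid to 50), 10 mm thick along y (grip across this), 36 wide along x. Barrel 24 mm across below, to z = -25 mm; bit from there to -43. Tongue bit.
- key_fork_tip (a point): Centre of that key's bit end, 43 mm below its origin. The bit is 5 mm thick along y, its end rounded, two prongs from x = 5.5 to 12 mm on either side with an open gap between. A half turn changes nothing. In some episodes this key works, in others key_tongue; trying tells.
- key_tongue_tip (a point): Centre of that key's bit end, 43 mm below its origin. The bit is 5 mm thick along y, its end rounded, one central tongue from x = -7.5 to 7.5 mm. A half turn changes nothing.
- rack: Fixed wooden key block 170 (x) by 70 (y) by 60 mm high, origin at the centre of its underside. It stands to the left or to the right of the chest, the tin on the other side.
- rack_hole0 (a point): Centre of the mouth, 60 mm above the bench, of the rack's round pocket nearer the robot (30 mm across, down to the bench), at x = -45 mm of the rack. A key stands in it upright, its collar on the rack's top. Which key is in which pocket varies; a key may be put back in either.
- rack_hole1 (a point): The same for the other pocket, at +45 mm.
- chest: Fixed grey steel chest, 240 mm deep (x, from -110 to 130 mm), 200 mm wide, with a face that slopes up away from the robot at 30 degrees, from 50 mm high in front to 165 mm; origin on the bench. The lock stands on the slope.
- lock (a point): Dark steel cam lock: round boss 48 mm across on a bracket, mouth 30 mm across. Origin: mouth's centre at its rim, 144 mm above the bench; z outward along its axis, leaning 30 degrees towards the robot; x up the slope. The right key goes in along -z until its collar meets the rim (origins coincide); a ward stops the wrong one, its origin about 18 mm out, and pushing harder does not help.
- slot (a point): At the mouth's centre, turning with the brass cam: z outward, x along the cam's slot. The slot is 9 mm wide with rounded lips, its top 30 mm below the rim. A key enters it only with its x axis parallel to this x axis (either way round, within about 0.12 rad); else it stops about 12 mm out. At latch value 0 it stands 0.7 rad anticlockwise of the lock's x axis.
- cam (a joint): The latch's angle in rad: 0 locked (the tongue lies up the slope under its keeper), growing clockwise as seen looking into the lock from outside, to the stop at 1.2. It stays where it is left (friction about 0.08 N m). The key has up to 0.2 rad of play in the slot, so turn it about 1.4 rad.
- tongue_end (a point): Flat aluminium latch tongue 16 mm wide and 6 mm thick that sticks out under the boss to 80 mm from the lock's axis, 40 mm below the rim, and turns with the cam. This point is the middle of its free end. The robot must not push it.
- tin: Loose open round tin, 104 mm in diameter outside, 98 inside, 60 mm high, floor 4 mm thick, 0.45 kg; origin under its centre. A key set in it leans on the rim.
- spray: Bystander: blue spray can, 58 mm in diameter, 170 mm high, standing at the far right; origin under its centre.
- brush: Bystander: cup wire brush, 68 mm in diameter, 48 mm high, at the far left; origin under its centre.

How it is judged:
On the way:
1. the latch is turned at least 1.0 rad with a key fully home in the lock (value of joint cam above 1 rad and ((distance between key_fork and lock below 0.008 m and angle between the z axis of key_fork and the z axis of lock, either way round below 0.12 rad) or (distance between key_tongue and lock below 0.008 m and angle between the z axis of key_tongue and the z axis of lock, either way round below 0.12 rad))), for 0.1 s.
At the end, for the whole second after the job is handed in: The latch stands turned by more than 1.0 rad; the key that turned it lies or leans in the upright tin (its collar within 50 mm of the tin's axis and below 75 mm height); the other key stands upright (within 0.12 rad) in a rack pocket, its collar within 10 mm of the pocket's mouth; both at rest (value of joint cam above 1 rad and (((horizontal distance between key_fork and tin below 0.05 m and height (world z) of key_fork below 0.075 m) and ((distance between key_tongue and rack_hole0 below 0.01 m or distance between key_tongue and rack_hole1 below 0.01 m) and angle between key_tongue's own z axis and vertical below 0.12 rad)) or ((horizontal distance between key_tongue and tin below 0.05 m and height (world z) of key_tongue below 0.075 m) and ((distance between key_fork and rack_hole0 below 0.01 m or distance between key_fork and rack_hole1 below 0.01 m) and angle between key_fork's own z axis and vertical below 0.12 rad))) and angle between tin's own z axis and vertical below 0.1 rad and linear speed of each of key_fork, key_tongue below 0.02 m/s); the robot touches nothing.
It fails at once if after the latch has been turned, a key is put into or taken out of the rack (the key that worked belongs in the tin) (value of joint cam above 1 rad and ((horizontal distance between key_fork and rack_hole0 below 0.02 m and height (world z) of key_fork between 0.072 and 0.095 m) or (horizontal distance between key_fork and rack_hole1 below 0.02 m and height (world z) of key_fork between 0.072 and 0.095 m) or (horizontal distance between key_tongue and rack_hole0 below 0.02 m and height (world z) of key_tongue between 0.072 and 0.095 m) or (horizontal distance between key_tongue and rack_hole1 below 0.02 m and height (world z) of key_tongue between 0.072 and 0.095 m))).
It fails at once if the robot pushes the latch tongue itself (contact force between any of the fingers, the arm and cam above 2 N).
It fails at once if the tin is tipped by more than 0.4 rad (angle between tin's own z axis and vertical above 0.4 rad).
It fails at once if a bystander is moved by more than 30 mm (distance of any of spray, brush from where it was at the start of the episode above 0.03 m).
It also fails if it takes over 72 s, if anything falls off the work surface, if the arm or the gripper's body presses on something with over 40 N, if the wrist force passes 120 N, or if a joint passes its speed limit or range.

ROBOT

A 6-joint arm with a two-finger parallel gripper is mounted at the origin on the work surface. World frame = base frame: x ahead of the robot, y to its left, z up, the work surface at z = 0. Lengths are in m, angles in rad, forces in N, time in s.
With the tool pointing down it reaches from about 0.3 to 0.75 m from the base axis. Payload 8.5 kg.
Tool frame: the origin (TCP) lies between the finger pads; the fingertips stand 22 mm ahead of it and the grasp point (between the pads) lies 3 mm ahead of it; z points along the fingers, y is the line along which they close (so a half turn about z gives the same grasp; the last joint's range is limited). The gripper opens to 88 mm and grips with 3 to 60 N. Pads are 18 mm wide; open, the fingers measure 123 mm over their backs; the gripper's body (75 mm by 187 mm) begins 45 mm behind the grasp point.
Start: joints at [-1.453, 0.381, 1.297, -0, 1.464, -0.215], TCP at [0.18, -0.52, 0.261] pointing down, gripper open.
Joint ranges: [-3.11, 3.11], [-0.89, 2.33], [0.22, 2.48], [-1.42, 4.56], [0.17, 2.85], [-2.88, 2.88]. Speed limits (rad/s): [2.39, 2.39, 3.14, 3.14, 3.14, 3.14].

INTERFACE

Orientations are given as a rotation vector (axis times angle).
In Python, from rig import observe, camera, get_calibration, job_done, find_in, pinpoint gives the robot as it stands. The module is installed in compiled form; this text tells all that it offers.
- The arm moves only by the tool move_arm, never from a script. Its argument "increments" is a list of rows, each an object with "slide": the shift along the tool's x, y, z as a fraction of full scale, a list of three; "twist": the turn, a rotation vector about the tool's x, y, z as a fraction of full scale, a list of three. A call has 1 to 8 rows; each row shifts and turns the commanded pose from where the row before left it, along the tool's axes as they then stand; what a row does not reach is not made up. Full scale, the value 1, is 30 cm for a shift and 1.5 rad for a turn. A row lasts 1/8 s, in which the tool goes at most 62.5 mm and 10.7 degrees, less where a joint would pass 70% of its speed; a pose out of reach is approached as far as the arm can. A call with a number of a shift or a turn outside -1 to 1 is refused whole. A call with a gripper value outside its range is refused whole. "gripper" is the closure, from -1 (fully open) to 1 (shut), so that 0 is half open, set as the call begins (left out, the last holds). The fingers move at their own pace and stop on an object; "newtons" is the grip in N (left out, the last holds). Time passes only in rows, so rows that do not move let the fingers close. It gives the time, the measured TCP pose, the force, the opening and the grip force at its end, in the units of the state.
- observe(): the state, without advancing time (a new reading comes with each control period).
- camera(name): name is "side" or "top"; returns the picture (480x640x3 uint8, red, green, blue); there is no depth.
- get_calibration(name): a dict with "K" (3x3 intrinsics, pixels), "pose" (4x4, takes a point from camera to world coordinates). Camera axes: x right, y up, looking along -z (the intrinsics and any distortion apply to the point x, -y, -z); pixel columns grow to the right and rows downward; lengths in m; the calibration is good to about 2 mm. A picture is of the moment at which its call begins. get_calibration takes no time and is no camera call.
- job_done(): hands the job in; it is judged then, once.
Trained networks look in the newest picture that a camera, given by its name, has taken for a name from the list of things; names that differ only in an ending like _2 or _b are one class to them, and where a whole thing is asked for, a point or a joint stands for the part that bears it (a point fixed in the world has none). Each returns a list of dicts, best first, with "conf" (0 to 1); they miss things now and then, are a little off and sometimes report something else, mostly with a low value. They report only what shows in the picture. A call takes as long as a camera call.
- find_in(camera, query): "position" ([column, row] as shares, 0 to 1, of the picture: columns of its width, rows of its height, amid what is visible of it).
- pinpoint(camera, query): "position" ([column, row] as shares, 0 to 1, of the picture: columns of its width, rows of its height: a listed point, or the origin of a listed thing).
The state is a dict: "clock": time; "joint_pos": joint angles; "qd": joint speeds; "joint_efforts": joint torques, N m; "ee_pos": TCP position; "eef_rot": TCP orientation; "wrist_force": force on the tool from outside, world axes, zero at the start; "torque": the same for the moment, N m; "gripper_width": finger opening in m; "finger_force": force on a finger pad.
Only numpy, scipy, OpenCV 4.12 (cv2) and the standard library are available. Lean on these libraries where they do the work, as an engineer would, in place of code of your own. Each camera call takes 0.05 s, during which the arm holds its last target. There are 200 camera calls.

## Working session

There is one attempt and no reset: what is moved stays moved. The work goes in short steps, Python scripts to look and compute and a tool call to move; the robot and the scene stay as the last step left them, time stands still between calls to the robot, and variables do not carry over. Pictures are saved under pics/ and viewed, at most 10 in all, crops included, and the job is handed in when it is done.

Besides the shell and the picture viewer there is one more tool, called after "Request:" as a command line: name --argument value ..., lists and objects as JSON in quotes. move_arm: Moves the arm, as the interface text tells. Its arguments: {"type":"object","properties":{"increments":{"type":"array"},"gripper":{"type":"number"},"newtons":{"type":"number"}},"required":["increments"]}

```bash
mkdir -p pics; cat > h.py <<'E'
import numpy as np, cv2, json
from scipy.spatial.transform import Rotation as R
from rig import *
def ray(cam,p):
    c=get_calibration(cam);K=np.array(c['K']);T=np.array(c['pose'])
    u,v=p[0]*640,p[1]*480
    d=np.linalg.inv(K)@[u,v,1];d=np.array([d[0],-d[1],-d[2]])
    d=T[:3,:3]@d;return T[:3,3],d/np.linalg.norm(d)
def atz(cam,p,z):
    o,d=ray(cam,p);return o+d*(z-o[2])/d[2]
def tri(p1,p2,c1='side',c2='top'):
    o1,d1=ray(c1,p1);o2,d2=ray(c2,p2)
    A=np.stack([d1,-d2],1);s=np.linalg.lstsq(A,o2-o1,rcond=None)[0]
    a,b=o1+s[0]*d1,o2+s[1]*d2
    return (a+b)/2,np.linalg.norm(a-b)
def snap(cam,fn=None):
    im=camera(cam)
    if fn: cv2.imwrite('pics/'+fn,im[:,:,::-1])
    return im
def proj(cam,P):
    c=get_calibration(cam);K=np.array(c['K']);T=np.array(c['pose'])
    q=T[:3,:3].T@(np.array(P)-T[:3,3]);q=K@[q[0],-q[1],-q[2]];return q[:2]/q[2]
E
python3 - <<'E'
from h import *
np.set_printoptions(precision=4,suppress=True)
for c in ('side','top'):
    snap(c,c+'0.png'); print(c,np.array(get_calibration(c)['pose'])[:3], get_calibration(c).keys())
Z=dict(rack_hole0=.06,rack_hole1=.06,lock=.144,tin=0,spray=0,brush=0,rack=0,chest=0,key_fork=.06,key_tongue=.06,slot=.144,tongue_end=None)
for n,z in Z.items():
    r={c:pinpoint(c,n)[:2] for c in('side','top')}
    for c in r:
        for q in r[c]: print(n,c,round(q['conf'],2),np.round(q['position'],3), atz(c,q['position'],z) if z is not None else '')
    if r['side'] and r['top']: print('  tri',*tri(r['side'][0]['position'],r['top'][0]['position']))
s=observe();print(s)
E
```

```text
side [[ 0.9894  0.0903 -0.1142  0.4861]
 [-0.1443  0.7111 -0.6881 -0.6401]
 [ 0.0191  0.6973  0.7166  0.7812]] dict_keys(['K', 'pose'])
top [[ 0.0196  0.9823 -0.1864  0.4167]
 [-0.9998  0.0203  0.0018 -0.0161]
 [ 0.0055  0.1864  0.9825  1.055 ]] dict_keys(['K', 'pose'])
rack_hole0 side 0.87 [0.435 0.821] [ 0.4763 -0.295   0.06  ]
rack_hole0 side 0.84 [0.521 0.832] [ 0.5608 -0.3158  0.06  ]
rack_hole0 top 0.66 [0.716 0.613] [ 0.4778 -0.298   0.06  ]
rack_hole0 top 0.6 [0.724 0.525] [ 0.5638 -0.3122  0.06  ]
  tri [ 0.4769 -0.2969  0.0641] 0.0012575792984884761
rack_hole1 side 0.87 [0.435 0.821] [ 0.4763 -0.295   0.06  ]
rack_hole1 side 0.84 [0.521 0.832] [ 0.5608 -0.3158  0.06  ]
rack_hole1 top 0.66 [0.716 0.613] [ 0.4778 -0.298   0.06  ]
rack_hole1 top 0.6 [0.724 0.525] [ 0.5638 -0.3122  0.06  ]
  tri [ 0.4769 -0.2969  0.0641] 0.0012575792984884761
lock side 0.91 [0.477 0.488] [ 0.5497 -0.0382  0.144 ]
lock top 0.7 [0.527 0.518] [ 0.5531 -0.0498  0.144 ]
lock top 0.45 [0.514 0.421] [ 0.6428 -0.0327  0.144 ]
  tri [ 0.5499 -0.0494  0.1562] 0.002841370264364117
tin side 0.58 [0.422 0.3
[... 1082 characters left out ...]
3] [ 0.4781 -0.2909  0.06  ]
slot top 0.62 [0.52  0.521] [ 0.5502 -0.0419  0.144 ]
tongue_end side 0.7 [0.546 0.478] 
tongue_end top 0.77 [0.514 0.414] 
  tri [ 0.6408 -0.0332  0.1442] 0.016487652409169794
{'clock': 1.3, 'joint_pos': array([-1.4533,  0.3806,  1.2974, -0.    ,  1.4636, -0.2153]), 'qd': array([ 0.0008,  0.0006, -0.001 , -0.0003,  0.0005,  0.0009]), 'joint_efforts': array([  0.    , -43.7803, -22.4727,   0.0714,   0.0314,  -0.    ]), 'ee_pos': array([ 0.1797, -0.5198,  0.2608]), 'eef_rot': array([ 3.0982,  0.5203, -0.    ]), 'wrist_force': array([-0.5275,  0.0049, -0.4955]), 'torque': array([ 0.0146, -0.0146,  0.0071]), 'finger_force': 0.0, 'gripper_width': 0.08811159999956289}
```

```bash
python3 - <<'E'
import cv2,numpy as np
a=cv2.imread('pics/side0.png');b=cv2.imread('pics/top0.png')
o=np.vstack([np.hstack([cv2.resize(a[330:450,230:390],None,fx=2.5,fy=2.5),cv2.resize(b[210:330,400:560],None,fx=2.5,fy=2.5)]),
np.hstack([cv2.resize(a[180:300,240:400],None,fx=2.5,fy=2.5),cv2.resize(b[180:300,260:420],None,fx=2.5,fy=2.5)])])
cv2.imwrite('pics/crop0.png',o)
E
```

```text
(no output)
```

View pics/crop0.png

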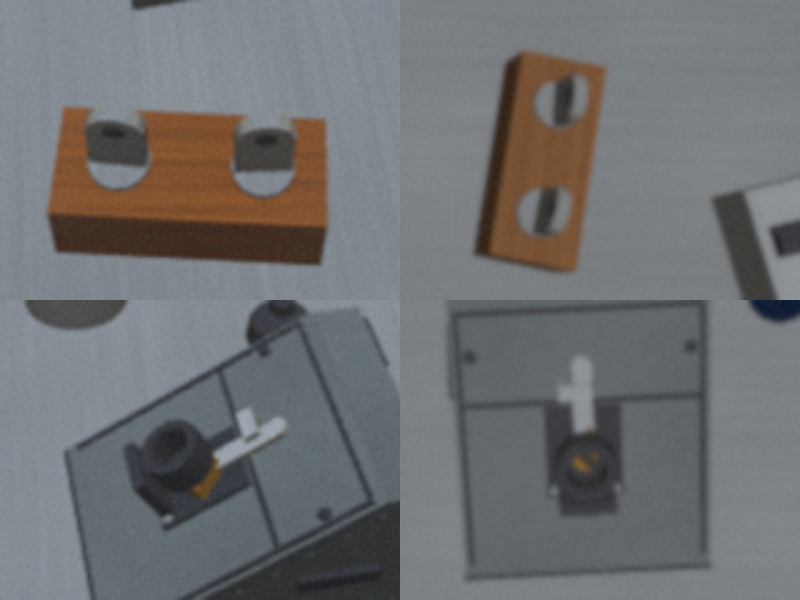

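View pics/side0.png

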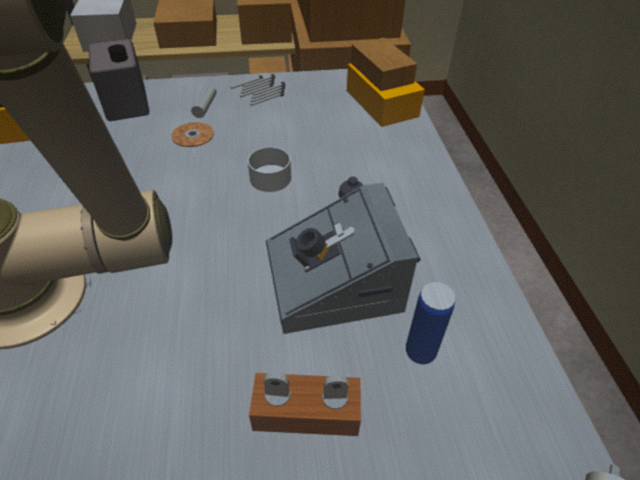

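View pics/top0.png

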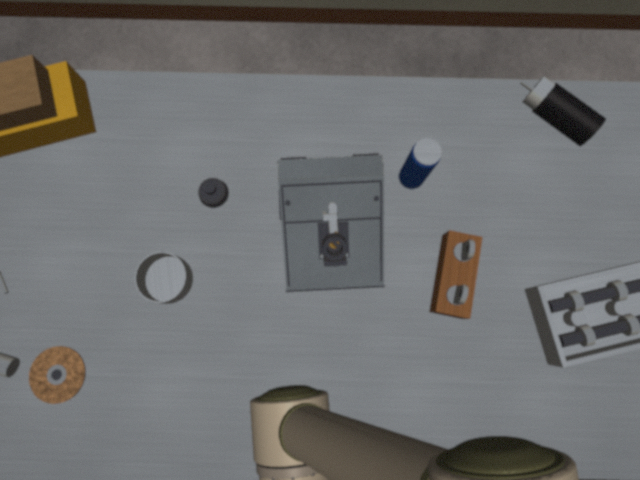

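The two keys stand in the rack on the right, with bows at about (457,293) and (464,250) in the top view. The tin is at about (165,278), and the lock mouth is at (333,246) in top and (312,240) in side. I'll measure these more closely.

```bash
python3 - <<'E'
from h import *
np.set_printoptions(precision=4,suppress=True)
im={c:np.mean([camera(c).astype(float) for _ in range(6)],0) for c in('side','top')}
np.savez('avg.npz',**im)
def crop(c,u,v,w,h,f,gain=1.):
    m=np.clip(im[c]*gain,0,255).astype(np.uint8)[v:v+h,u:u+w,::-1]
    m=cv2.resize(m,None,fx=f,fy=f,interpolation=cv2.INTER_CUBIC)
    for k in range(0,w,10): cv2.line(m,(k*f,0),(k*f,6 if k%50 else 14),(0,255,255),1)
    for k in range(0,h,10): cv2.line(m,(0,k*f),(6 if k%50 else 14,k*f),(0,255,255),1)
    return m
o=np.vstack([np.hstack([crop('side',290,220,50,37,8,1.8),crop('top',308,228,50,37,8,1.8)]),np.hstack([crop('side',250,365,100,75,4),crop('top',420,225,100,75,4,1.3)])])
cv2.imwrite('pics/crop1.png',o)
# rack outline by colour
for c in('side','top'):
    h=cv2.cvtColor(im[c].astype(np.uint8),cv2.COLOR_RGB2HSV)
    m=((h[...,0]<16)&(h[...,1]>110)&(h[...,2]>60)).astype(np.uint8)
    box=np.zeros_like(m)
    if c=='top': box[220:330,420:490]=1
    else: box[360:445,240:370]=1
    m*=box
    cs,_=cv2.findContours(m,cv2.RETR_EXTERNAL,cv2.CHAIN_APPROX_NONE)
    k=max(cs,key=cv2.contourArea);print(c,cv2.minAreaRect(k))
E
```

```text
side ((305.0648498535156, 403.7032470703125), (109.4632568359375, 56.72913360595703), 2.862405300140381)
top ((457.845458984375, 274.3927001953125), (35.509620666503906, 82.42438507080078), 9.309940338134766)
```

View pics/crop1.png

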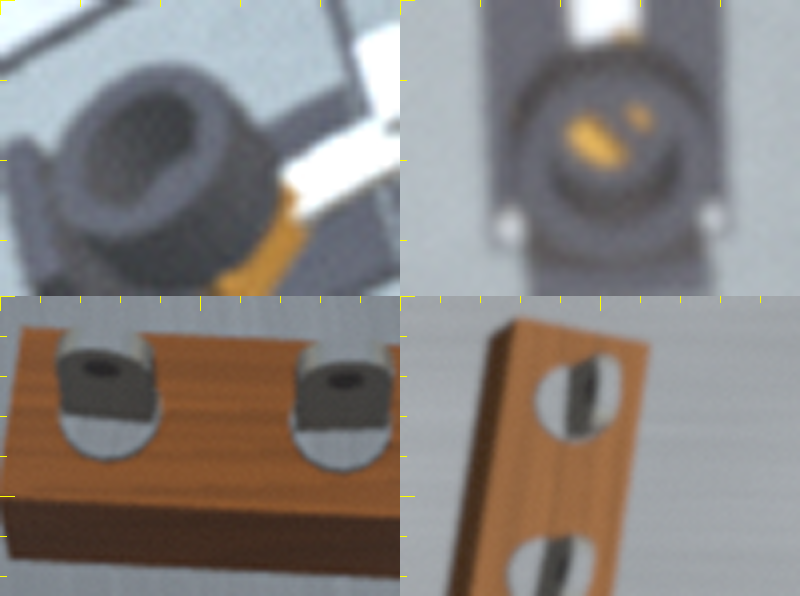

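Rim ellipse centre is about (307.8,238.6) in side and (334.7,246.6) in top. The slot runs from upper left to lower right in top. Next I'll triangulate and check the heights.

```bash
python3 - <<'E'
from h import *
np.set_printoptions(precision=4,suppress=True)
f=lambda u,v:(u/640,v/480)
print('lock',tri(f(307.8,238.6),f(334.7,246.6)),atz('side',f(307.8,238.6),.144),atz('top',f(334.7,246.6),.144))
im=np.load('avg.npz')
# chest corners in top: front-left/front-right at z=.05 ; lines
g=im['top'].mean(2)
P=lambda u,v,z:atz('top',f(u,v),z)
a,b=P(288,290,.05),P(383.5,286,.05); print('chest front corners',a,b,np.linalg.norm(a-b),np.arctan2(-(b-a)[0],-(b-a)[1]))
# collar ellipses on rack: side (277.5?,..) collar white discs
for c in('side','top'):
    h=cv2.cvtColor(im[c].astype(np.uint8),cv2.COLOR_RGB2HSV)
    bx=(slice(220,330),slice(420,490)) if c=='top' else (slice(360,445),slice(240,370))
    # holes in the wood mask: contour RETR_CCOMP
    m=np.zeros(h.shape[:2],np.uint8); m[bx]=((h[...,0]<18)&(h[...,1]>100)).astype(np.uint8)[bx]
    cs,hi=cv2.findContours(m,cv2.RETR_CCOMP,cv2.CHAIN_APPROX_NONE)
    for k,hh in zip(cs,hi[0]):
        if hh[3]>=0 and cv2.contourArea(k)>50:
            e=cv2.fitEllipse(k);print(c,e,atz(c,f(*(np.array(e[0])+.5)),.0625))
for n in('key_fork','key_tongue','tin','lock','key_fork_tip'):
    for c in('side','top'):
        print(n,c,[(round(q['conf'],2),np.round(np.array(q['position'])*[640,480],1)) for q in find_in(c,n)[:2]])
# bow strip direction in top picture: dark pixels
for (u0,v0) in((457,293),(464,250)):
    w=im['top'][v0-14:v0+14,u0-14:u0+14]; h=cv2.cvtColor(w.astype(np.uint8),cv2.COLOR_RGB2HSV)
    m=(h[...,2]<105)&(h[...,1]<70); y,x=np.nonzero(m); p=np.c_[x+u0-14,y+v0-14].astype(float)
    C=np.cov(p.T);v=np.linalg.eigh(C)[1][:,1];print('bow',len(p),p.mean(0),v, np.arctan2(v[0],v[1]))
tl=[P(*q,.06) for q in((449.5,231),(481.5,237.5),(470,318),(434,311))]
print(tl)
print([im['top'][290,446:470].astype(int)[i].tolist() for i in range(0,24,2)])
print(proj('top',[.477,-.297,.12]),proj('side',[.477,-.297,.12]))
E
```

```text
lock (array([ 0.5554, -0.0456,  0.1408]), np.float64(0.004141406054614089)) [ 0.553  -0.0489  0.144 ] [ 0.557  -0.0454  0.144 ]
chest front corners [0.4802 0.0454 0.05  ] [ 0.4922 -0.1492  0.05  ] 0.19497956291143462 -0.06163555085321133
top ((457.3078308105469, 294.2356262207031), (22.207122802734375, 25.792118072509766), 59.50908660888672) [ 0.4768 -0.297   0.0625]
top ((464.4768371582031, 250.19908142089844), (21.43422508239746, 26.92215347290039), 51.17026901245117) [ 0.5665 -0.3146  0.0625]
key_fork side [(0.7, array([307.4, 411.6])), (0.68, array([335. , 391.1]))]
key_fork top [(0.8, array([464.3, 251.8]))]
key_tongue side [(0.8, array([276.2, 388.3]))]
key_tongue top [(0.89, array([456.3, 293.7])), (0.32, array([463.8, 252.8]))]
tin side [(0.78, array([271.6, 168.8])), (0.61, array([276.8, 388.1]))]
tin top [(0.65, array([454.2, 293.8])), (0.57, array([165. , 279.4]))]
lock side [(0.79, array([345.3, 260.4]))]
lock top [(0.82, array([332.6, 219.8]))]
key_fork_tip side [(0.84, array([335.5, 391.9]))]
key_fork_tip top [(0.76, array([465.9, 249.3])), (0.65, array([457.4, 295.8]))]
bow 157 [457.9172 294.9236] [-0.2241  0.9746] -0.2260700324499074
bow 164 [465.1951 251.061 ] [-0.1036  0.9946] -0.10375802225563312
[array([ 0.6074, -0.2848,  0.06  ]), array([ 0.5951, -0.3504,  0.06  ]), array([ 0.4312, -0.3206,  0.06  ]), array([ 0.4436, -0.2489,  0.06  ])]
[[111, 80, 58], [111, 106, 103], [121, 124, 128], [123, 126, 130], [114, 116, 119], [73, 74, 73], [53, 53, 51], [49, 48, 46], [75, 76, 77], [118, 121, 124], [124, 127, 129], [122, 108, 100]]
[466.3232 292.931 ] [276.7584 376.7993]
```

```bash
cat >> h.py <<'E'
def down(yaw):
    c,s=np.cos(yaw),np.sin(yaw);return np.array([[c,s,0],[s,-c,0],[0,0,-1.]])
LY=.07; LP=np.array([.5555,-.0465,.144])
def lockR(a=0,yaw=None):
    "lock frame turned a anticlockwise about its z"
    y=LY if yaw is None else yaw
    Rz=R.from_euler('z',y).as_matrix()
    L=Rz@np.array([[np.cos(np.pi/6),0,-.5],[0,1,0],[.5,0,np.cos(np.pi/6)]])
    return L@R.from_euler('z',a).as_matrix()
FL=np.diag([1.,-1,-1])
def rows(p,Rm,n=None,start=None):
    s=observe();p0,R0=(np.array(s['ee_pos']),R.from_rotvec(s['eef_rot']).as_matrix()) if start is None else start
    rv=R.from_matrix(R0.T@Rm).as_rotvec();d=np.array(p)-p0
    need=max(np.linalg.norm(d)/.058,np.linalg.norm(rv)/.17,1)
    n=n or int(np.ceil(need)); Rc=R0;out=[]
    for i in range(n):
        out.append({"slide":np.round(Rc.T@d/n/.3,3).tolist(),"twist":np.round(rv/n/1.5,3).tolist()})
        Rc=Rc@R.from_rotvec(rv/n).as_matrix()
    for i in range(0,n,8): print(json.dumps(out[i:i+8]).replace(' ',''))
    print('n',n,'t',round(s['clock'],2),'q',np.round(s['joint_pos'],2),'F',np.round(s['wrist_force'],1))
    return np.array(p),Rm
E
python3 - <<'E'
from h import *
rows([.475,-.296,.19],down(-.22))
E
```

```text
[{"slide":[0.168,-0.055,0.034],"twist":[-0.0,-0.0,0.053]},{"slide":[0.163,-0.068,0.034],"twist":[-0.0,-0.0,0.053]},{"slide":[0.157,-0.08,0.034],"twist":[-0.0,-0.0,0.053]},{"slide":[0.15,-0.093,0.034],"twist":[-0.0,-0.0,0.053]},{"slide":[0.142,-0.104,0.034],"twist":[-0.0,-0.0,0.053]},{"slide":[0.134,-0.115,0.034],"twist":[-0.0,-0.0,0.053]},{"slide":[0.124,-0.125,0.034],"twist":[-0.0,-0.0,0.053]}]
n 7 t 2.4 q [-1.45  0.38  1.3   0.    1.46 -0.22] F [-1.1  0.2 -0.6]
```

Request:
move_arm --increments '[{"slide": [0.168, -0.055, 0.034], "twist": [0, 0, 0.053]}, {"slide": [0.163, -0.068, 0.034], "twist": [0, 0, 0.053]}, {"slide": [0.157, -0.08, 0.034], "twist": [0, 0, 0.053]}, {"slide": [0.15, -0.093, 0.034], "twist": [0, 0, 0.053]}, {"slide": [0.142, -0.104, 0.034], "twist": [0, 0, 0.053]}, {"slide": [0.134, -0.115, 0.034], "twist": [0, 0, 0.053]}, {"slide": [0.124, -0.125, 0.034], "twist": [0, 0, 0.053]}, {"slide": [0, 0, 0], "twist": [0, 0, 0]}]' --gripper -1

```text
clock: 3.4
ee_pos: [0.477, -0.2942, 0.1885]
eef_rot: [-3.122, 0.345, 0.001]
wrist_force: [-1.0, 0.0, -0.8]
gripper_width: 0.088
finger_force: 0.0
```

```bash
python3 - <<'E'
from h import *
s=observe();print(s['ee_pos'],s['eef_rot'])
rows([.476,-.2955,.103],down(-.22))
E
```

```text
[ 0.47703002 -0.29419235  0.18847446] [-3.12153126e+00  3.44545214e-01  1.41710825e-03]
[{"slide":[-0.001,0.003,0.142],"twist":[-0.0,0.0,0.0]},{"slide":[-0.001,0.003,0.142],"twist":[-0.0,0.0,0.0]}]
n 2 t 3.4 q [-0.76  0.46  1.39  0.    1.3   1.03] F [-1.   0.  -0.8]
```

Lower with small steps, then close in a second call.

Request:
move_arm --increments '[{"slide": [-0.001, 0.003, 0.142], "twist": [0, 0, 0]}, {"slide": [-0.001, 0.003, 0.142], "twist": [0, 0, 0]}, {"slide": [0, 0, 0], "twist": [0, 0, 0]}]'

```text
clock: 3.78
ee_pos: [0.4728, -0.2981, 0.1023]
eef_rot: [-3.119, 0.351, 0.007]
wrist_force: [0.1, 0.6, -0.2]
gripper_width: 0.088
finger_force: 0.0
```

Request:
move_arm --increments '[{"slide": [0, 0, 0], "twist": [0, 0, 0]}, {"slide": [0, 0, 0], "twist": [0, 0, 0]}, {"slide": [0, 0, 0], "twist": [0, 0, 0]}, {"slide": [0, 0, 0], "twist": [0, 0, 0]}, {"slide": [0, 0, 0], "twist": [0, 0, 0]}, {"slide": [0, 0, 0], "twist": [0, 0, 0]}]' --gripper 1 --newtons 40

```text
clock: 4.53
ee_pos: [0.4743, -0.2981, 0.1042]
eef_rot: [3.122, -0.351, -0.0]
wrist_force: [-0.3, -0.4, -0.7]
gripper_width: 0.0304
finger_force: 0.0
```

```bash
python3 - <<'E'
from h import *
a=rows([.475,-.296,.195],down(-.22))
# pre-insert: key origin 60 mm out; grasp pt at key z=.04 => TCP at key z .043
Rm=lockR(.7)@FL
p=LP+lockR()[:,2]*(.043+.07)
print(p,Rm); rows(p,Rm,start=a)
E
```

```text
[{"slide":[0.0,-0.004,-0.151],"twist":[0.0,-0.0,-0.001]},{"slide":[0.0,-0.004,-0.151],"twist":[0.0,-0.0,-0.001]}]
n 2 t 4.53 q [-0.77  0.56  1.49 -0.    1.09  1.02] F [-0.3 -0.4 -0.7]
[ 0.49913837 -0.05045177  0.24186087] [[ 0.61569219  0.6100378   0.4987755 ]
 [ 0.68896824 -0.72394735  0.03497142]
 [ 0.38242109  0.32210884 -0.8660254 ]]
[{"slide":[-0.014,-0.117,-0.022],"twist":[-0.011,0.051,-0.092]},{"slide":[0.004,-0.117,-0.025],"twist":[-0.011,0.051,-0.092]},{"slide":[0.022,-0.115,-0.025],"twist":[-0.011,0.051,-0.092]},{"slide":[0.039,-0.11,-0.025],"twist":[-0.011,0.051,-0.092]},{"slide":[0.056,-0.103,-0.023],"twist":[-0.011,0.051,-0.092]},{"slide":[0.071,-0.094,-0.02],"twist":[-0.011,0.051,-0.092]},{"slide":[0.085,-0.083,-0.015],"twist":[-0.011,0.051,-0.092]}]
n 7 t 4.53 q [-0.77  0.56  1.49 -0.    1.09  1.02] F [-0.3 -0.4 -0.7]
```

Request:
move_arm --increments '[{"slide": [0, 0, 0], "twist": [0, 0, 0]}, {"slide": [0, 0, 0], "twist": [0, 0, 0]}, {"slide": [0, 0, 0], "twist": [0, 0, 0]}, {"slide": [0, 0, 0], "twist": [0, 0, 0]}]'

```text
clock: 5.03
ee_pos: [0.4744, -0.2971, 0.104]
eef_rot: [-3.12, 0.35, 0.0]
wrist_force: [1.1, 5.0, -0.2]
gripper_width: 0.0097
finger_force: 39.7
```

Request:
move_arm --increments '[{"slide": [0, 0, -0.15], "twist": [0, 0, 0]}, {"slide": [0, -0.004, -0.15], "twist": [0, 0, 0]}, {"slide": [0, 0, 0], "twist": [0, 0, 0]}]'

```text
clock: 5.4
ee_pos: [0.4753, -0.2977, 0.1971]
eef_rot: [3.118, -0.35, 0.008]
wrist_force: [-0.7, 0.3, -2.3]
gripper_width: 0.0098
finger_force: 39.7
```

```bash
python3 - <<'E'
from h import *
p=LP+lockR()[:,2]*(.043+.07)
rows(p,lockR(.7)@FL)
print(observe()['joint_pos'])
E
```

```text
[{"slide":[-0.015,-0.117,-0.022],"twist":[-0.01,0.051,-0.092]},{"slide":[0.003,-0.118,-0.024],"twist":[-0.01,0.051,-0.092]},{"slide":[0.021,-0.116,-0.025],"twist":[-0.01,0.051,-0.092]},{"slide":[0.039,-0.111,-0.024],"twist":[-0.01,0.051,-0.092]},{"slide":[0.055,-0.104,-0.022],"twist":[-0.01,0.051,-0.092]},{"slide":[0.071,-0.095,-0.019],"twist":[-0.01,0.051,-0.092]},{"slide":[0.085,-0.084,-0.014],"twist":[-0.01,0.051,-0.092]}]
n 7 t 5.4 q [-0.77  0.45  1.38 -0.    1.31  1.02] F [-0.7  0.3 -2.3]
[-7.70502310e-01  4.50167915e-01  1.37676727e+00 -1.04393825e-04
  1.30826051e+00  1.02385475e+00]
```

Request:
move_arm --increments '[{"slide": [-0.015, -0.117, -0.022], "twist": [-0.01, 0.051, -0.092]}, {"slide": [0.003, -0.118, -0.024], "twist": [-0.01, 0.051, -0.092]}, {"slide": [0.021, -0.116, -0.025], "twist": [-0.01, 0.051, -0.092]}, {"slide": [0.039, -0.111, -0.024], "twist": [-0.01, 0.051, -0.092]}, {"slide": [0.055, -0.104, -0.022], "twist": [-0.01, 0.051, -0.092]}, {"slide": [0.071, -0.095, -0.019], "twist": [-0.01, 0.051, -0.092]}, {"slide": [0.085, -0.084, -0.014], "twist": [-0.01, 0.051, -0.092]}, {"slide": [0, 0, 0], "twist": [0, 0, 0]}]'

```text
clock: 6.4
ee_pos: [0.4978, -0.0484, 0.2388]
eef_rot: [2.685, 1.084, 0.738]
wrist_force: [0.1, -0.4, -1.9]
gripper_width: 0.0098
finger_force: 39.7
```

```bash
python3 - <<'E'
from h import *
np.set_printoptions(precision=4,suppress=True)
s=observe();Rm=R.from_rotvec(s['eef_rot']).as_matrix();p=np.array(s['ee_pos'])
print(p,lockR().T@(p-LP),(lockR(.7)@FL).T@Rm)
im={c:snap(c) for c in('side','top')}
tip=p+Rm[:,2]*.086; org=p+Rm[:,2]*.043
for c in im:
    print(c,'model tip',proj(c,tip),'org',proj(c,org),'lock',proj(c,LP),[(n,round(q['conf'],2),np.round(np.array(q['position'])*[640,480],1)) for n in('key_tongue','key_tongue_tip','key_fork_tip','lock') for q in pinpoint(c,n)[:1]])
o=np.hstack([cv2.resize(im['side'][190:270,260:360,::-1],None,fx=4,fy=4,interpolation=2),cv2.resize(im['top'][190:270,270:370,::-1],None,fx=4,fy=4,interpolation=2)])
cv2.imwrite('pics/pre.png',np.clip(o*1.5,0,255).astype(np.uint8))
E
```

```text
[ 0.4978 -0.0484  0.2388] [-0.0025  0.0021  0.1109] [[ 1.     -0.0039  0.0024]
 [ 0.0039  1.     -0.0054]
 [-0.0024  0.0055  1.    ]]
side model tip [300.5239 229.854 ] org [287.8758 216.6084] lock [309.0106 237.4992] [('key_tongue', 0.71, array([289.2, 218. ])), ('key_tongue_tip', 0.56, array([297.1, 229.3])), ('lock', 0.88, array([306.2, 237.4]))]
top model tip [334.7009 253.7967] org [336.2577 263.0121] lock [335.2775 247.4093] [('key_tongue', 0.74, array([337.9, 261. ])), ('key_tongue_tip', 0.53, array([336.2, 253.6])), ('key_fork_tip', 0.56, array([408. , 180.4])), ('lock', 0.65, array([335.7, 251.4]))]
```

View pics/pre.png

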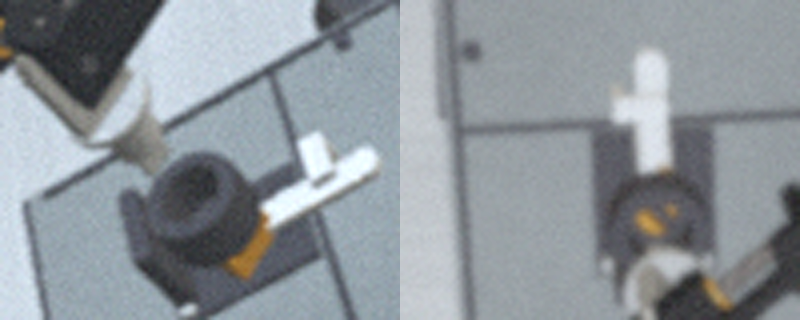

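Key is held straight just outside the mouth: its tip is at about (298,230) in side and the rim at about (308,238), as the model predicts. Moving in.

```bash
cat >> h.py <<'E'
LP=np.array([.556,-.046,.144])
def st():
    s=observe();p=np.array(s['ee_pos']);Rm=R.from_rotvec(s['eef_rot']).as_matrix();L=lockR()
    q=L.T@(p+Rm[:,2]*.043-LP); a=R.from_matrix(L.T@Rm@FL).as_rotvec()
    print('org in lock mm',np.round(q*1e3,1),'rot',np.round(a,3),'F lock',np.round(L.T@np.array(s['wrist_force']),1),'T',np.round(L.T@np.array(s['torque']),2),'t',round(s['clock'],2),'w',round(s['gripper_width'],4),'q',np.round(s['joint_pos'],2))
def to(x,y,z,a,n=None,start=None):
    L=lockR();return rows(LP+L@(np.array([x,y,z])/1e3)+L[:,2]*.043,lockR(a)@FL,n,start)
E
python3 - <<'E'
from h import *
st();to(0,0,24,.7)
E
```

```text
org in lock mm [-1.6 -0.2 68.6] rot [ 0.003 -0.001  0.694] F lock [-1.  -0.9 -0.9] T [-0.03  0.34  0.03] t 6.9 w 0.0098 q [-0.46  0.15  1.79  0.37  0.77  0.13]
[{"slide":[0.005,0.003,0.149],"twist":[-0.002,-0.002,-0.004]}]
n 1 t 6.9 q [-0.46  0.15  1.79  0.37  0.77  0.13] F [-0.4 -1.  -1.2]
```

Request:
move_arm --increments '[{"slide": [0.003, 0.002, 0.075], "twist": [-0.002, -0.002, -0.002]}, {"slide": [0.002, 0.001, 0.075], "twist": [0, 0, -0.002]}, {"slide": [0, 0, 0], "twist": [0, 0, 0]}, {"slide": [0, 0, 0], "twist": [0, 0, 0]}]'

```text
clock: 7.4
ee_pos: [0.5225, -0.048, 0.2022]
eef_rot: [2.677, 1.086, 0.735]
wrist_force: [-1.3, -0.3, -2.7]
gripper_width: 0.0101
finger_force: 39.9
```

```bash
python3 - <<'E'
from h import *
st();to(0,0,10,.7,5)
E
```

```text
org in lock mm [ 0.   0.3 24.1] rot [-0.     0.     0.701] F lock [-2.5 -0.3 -1.7] T [-0.04  0.64 -0.02] t 7.4 w 0.0101 q [-0.42  0.24  1.8   0.39  0.67  0.12]
[{"slide":[-0.0,0.0,0.009],"twist":[0.0,0.0,0.0]},{"slide":[-0.0,0.0,0.009],"twist":[0.0,0.0,0.0]},{"slide":[-0.0,0.0,0.009],"twist":[0.0,0.0,0.0]},{"slide":[-0.0,0.0,0.009],"twist":[0.0,0.0,0.0]},{"slide":[-0.0,0.0,0.009],"twist":[0.0,0.0,0.0]}]
n 5 t 7.4 q [-0.42  0.24  1.8   0.39  0.67  0.12] F [-1.3 -0.3 -2.7]
```

Request:
move_arm --increments '[{"slide": [0, 0, 0.009], "twist": [0, 0, 0]}, {"slide": [0, 0, 0.009], "twist": [0, 0, 0]}, {"slide": [0, 0, 0.009], "twist": [0, 0, 0]}, {"slide": [0, 0, 0], "twist": [0, 0, 0]}]'

```text
clock: 7.9
ee_pos: [0.5269, -0.0477, 0.1945]
eef_rot: [2.677, 1.086, 0.735]
wrist_force: [-1.6, -0.3, -4.0]
gripper_width: 0.0097
finger_force: 39.9
```

```bash
python3 -c "
from h import *
st()"
```

```text
org in lock mm [-0.   0.3 15.3] rot [-0.     0.     0.701] F lock [-3.4 -0.2 -2.7] T [-0.05  0.83 -0.01] t 7.9 w 0.0097 q [-0.42  0.26  1.8   0.4   0.65  0.11]
```

Request:
move_arm --increments '[{"slide": [0, 0, 0.009], "twist": [0, 0, 0]}, {"slide": [0, 0, 0.009], "twist": [0, 0, 0]}, {"slide": [0, 0, 0.009], "twist": [0, 0, 0]}, {"slide": [0, 0, 0], "twist": [0, 0, 0]}]'

```text
clock: 8.4
ee_pos: [0.5309, -0.0473, 0.1874]
eef_rot: [2.677, 1.086, 0.735]
wrist_force: [-1.9, 1.0, -4.6]
gripper_width: 0.0093
finger_force: 39.9
```

```bash
python3 -c "
from h import *
st()"
```

```text
org in lock mm [-0.1  0.5  7.1] rot [0.    0.001 0.701] F lock [-3.9  1.1 -3.1] T [0.12 0.9  0.03] t 8.4 w 0.0093 q [-0.41  0.28  1.8   0.41  0.63  0.11]
```

Request:
move_arm --increments '[{"slide": [0, 0, 0.008], "twist": [0, 0, 0]}, {"slide": [0, 0, 0.008], "twist": [0, 0, 0]}, {"slide": [0, 0, 0.008], "twist": [0, 0, 0]}, {"slide": [0, 0, 0], "twist": [0, 0, 0]}]'

```text
clock: 8.9
ee_pos: [0.5335, -0.047, 0.1828]
eef_rot: [2.675, 1.087, 0.736]
wrist_force: [-23.6, -0.7, 19.1]
gripper_width: 0.0099
finger_force: 40.0
```

```bash
python3 -c "
from h import *
st()
im={c:snap(c) for c in('side','top')}
o=np.hstack([cv2.resize(im['side'][190:270,260:360,::-1],None,fx=4,fy=4,interpolation=2),cv2.resize(im['top'][190:270,270:370,::-1],None,fx=4,fy=4,interpolation=2)])
cv2.imwrite('pics/in.png',np.clip(o*1.5,0,255).astype(np.uint8))
"
```

```text
org in lock mm [-0.1  0.6  1.8] rot [-0.001 -0.     0.702] F lock [-10.9   1.   28.3] T [ 0.25  2.14 -0.02] t 8.9 w 0.0099 q [-0.41  0.29  1.8   0.41  0.61  0.1 ]
```

View pics/in.png

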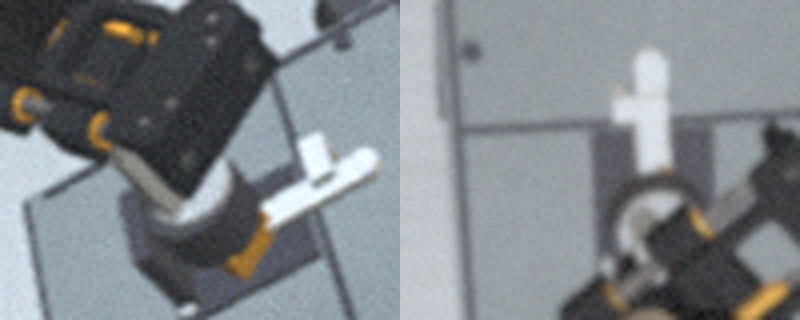

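Collar is down on the boss rim in both views (side ≈(309,238)), so key_tongue is home. Now I'll turn it clockwise.

Request:
move_arm --increments '[{"slide": [0, 0, -0.003], "twist": [0, 0, 0.08]}, {"slide": [0, 0, 0], "twist": [0, 0, 0.1]}, {"slide": [0, 0, 0], "twist": [0, 0, 0.1]}, {"slide": [0, 0, 0], "twist": [0, 0, 0.1]}, {"slide": [0, 0, 0], "twist": [0, 0, 0]}]'

```text
clock: 9.62
ee_pos: [0.5329, -0.0457, 0.1827]
eef_rot: [3.007, 0.303, 0.807]
wrist_force: [-15.6, 6.6, 11.7]
gripper_width: 0.0095
finger_force: 40.0
```

```bash
python3 -c "
from h import *
st()"
```

```text
org in lock mm [-0.6  2.   2. ] rot [0.002 0.001 0.13 ] F lock [-7.2  7.7 17.7] T [1.45 1.65 0.14] t 9.62 w 0.0095 q [-0.41  0.29  1.8   0.41  0.62  0.67]
```

Request:
move_arm --increments '[{"slide": [0, 0, 0], "twist": [0, 0, 0.1]}, {"slide": [0, 0, 0], "twist": [0, 0, 0.1]}, {"slide": [0, 0, 0], "twist": [0, 0, 0.1]}, {"slide": [0, 0, 0], "twist": [0, 0, 0.1]}, {"slide": [0, 0, 0], "twist": [0, 0, 0.1]}, {"slide": [0, 0, 0], "twist": [0, 0, 0.08]}, {"slide": [0, 0, 0], "twist": [0, 0, 0]}]'

```text
clock: 10.5
ee_pos: [0.5332, -0.0467, 0.1828]
eef_rot: [-2.694, 0.937, -0.702]
wrist_force: [-14.7, 1.5, 9.0]
gripper_width: 0.0096
finger_force: 40.1
```

```bash
python3 -c "
from h import *
st()
im={c:snap(c) for c in('side','top')}
o=np.hstack([cv2.resize(im['side'][190:270,260:360,::-1],None,fx=4,fy=4,interpolation=2),cv2.resize(im['top'][190:270,270:370,::-1],None,fx=4,fy=4,interpolation=2)])
cv2.imwrite('pics/turned.png',np.clip(o*1.5,0,255).astype(np.uint8))
"
```

```text
org in lock mm [-0.4  0.9  2. ] rot [-0.     0.001 -0.739] F lock [-8.1  2.5 15.1] T [0.46 1.89 0.09] t 10.5 w 0.0096 q [-0.41  0.29  1.8   0.41  0.62  1.54]
```

View pics/turned.png

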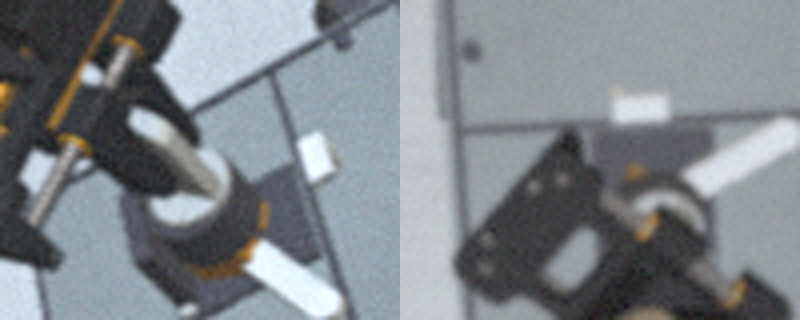

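The tongue has swung from pointing up the slope to the right, with its end at about (367,221) in top. Torque is low, so I'll turn further to feel the stop.

Request:
move_arm --increments '[{"slide": [0, 0, 0], "twist": [0, 0, 0.07]}, {"slide": [0, 0, 0], "twist": [0, 0, 0.05]}, {"slide": [0, 0, 0], "twist": [0, 0, 0]}]'

```text
clock: 10.98
ee_pos: [0.5331, -0.0468, 0.1827]
eef_rot: [-2.569, 1.16, -0.664]
wrist_force: [-16.2, 0.6, 10.0]
gripper_width: 0.0099
finger_force: 40.3
```

```bash
python3 -c "
from h import *
np.set_printoptions(precision=3,suppress=True)
st()
im=[snap(c) for c in('side','top')]
L=lockR()
r={c:pinpoint(c,'tongue_end')[:1] for c in('side','top')};print(r)
for a in (.8,1,1.2,1.3):
    P=LP+L@np.array([.08*np.cos(a),-.08*np.sin(a),-.04]);print(a,proj('side',P),proj('top',P))
for c in r:
  for q in r[c]:print(c,np.array(q['position'])*[640,480])
"
```

```text
org in lock mm [-0.5  0.8  2. ] rot [-0.     0.001 -0.918] F lock [-9.   1.8 16.7] T [0.33 2.   0.24] t 10.97 w 0.0099 q [-0.41  0.29  1.8   0.41  0.62  1.72]
{'side': [{'position': [0.5292, 0.5685], 'conf': 0.5}], 'top': [{'position': [0.5727, 0.4637], 'conf': 0.75}]}
0.8 [353.464 257.635] [362.764 211.045]
1 [348.709 265.091] [367.983 217.   ]
1.2 [342.693 271.89 ] [371.778 223.811]
1.3 [339.297 274.938] [373.097 227.448]
side [338.688 272.88 ]
top [366.528 222.576]
```

Tongue end in side is at (338.7,272.9), which fits 1.2 rad (the stop). I'll ease back within the play and withdraw.

Request:
move_arm --increments '[{"slide": [0, 0, -0.005], "twist": [0, 0, -0.06]}, {"slide": [0, 0, -0.03], "twist": [0, 0, 0]}, {"slide": [0, 0, -0.06], "twist": [0, 0, 0]}, {"slide": [0, 0, -0.08], "twist": [0, 0, 0]}, {"slide": [0, 0, -0.1], "twist": [0, 0, 0]}, {"slide": [0, 0, 0], "twist": [0, 0, 0]}]'

```text
clock: 11.92
ee_pos: [0.4936, -0.0507, 0.2565]
eef_rot: [-2.63, 1.052, -0.695]
wrist_force: [0.8, -0.3, -1.7]
gripper_width: 0.0094
finger_force: 40.0
```

```bash
python3 -c "
from h import *
np.set_printoptions(precision=3,suppress=True)
st()
im=[snap(c) for c in('side','top')]
for c in('side','top'):
  for n in ('tongue_end','tin','key_tongue'):
    for q in pinpoint(c,n)[:2]:print(c,n,q['conf'],np.array(q['position'])*[640,480],atz(c,q['position'],0) if n=='tin' else '')
rows([.501,.3,.2],down(.3))
"
```

```text
org in lock mm [ 2.4 -0.5 85.7] rot [-0.001 -0.008 -0.83 ] F lock [-0.2 -0.3 -1.9] T [ 0.07  0.38 -0.09] t 11.93 w 0.0094 q [-0.46  0.12  1.78  0.36  0.81  1.68]
side tongue_end 0.64 [308.096 409.92 ] 
side tongue_end 0.55 [337.28 272.4 ] 
side tin 0.87 [271.104 177.312] [0.502 0.306 0.   ]
side key_tongue 0.71 [286.528 210.192] 
top tongue_end 0.5 [366.592 225.6  ] 
top tongue_end 0.16 [457.408 295.92 ] 
top tin 0.84 [170.368 282.48 ] [0.494 0.301 0.   ]
top key_tongue 0.56 [334.208 265.392] 
[{"slide":[-0.122,-0.113,0.03],"twist":[-0.015,-0.05,-0.099]},{"slide":[-0.102,-0.13,0.035],"twist":[-0.015,-0.05,-0.099]},{"slide":[-0.078,-0.144,0.039],"twist":[-0.015,-0.05,-0.099]},{"slide":[-0.053,-0.155,0.04],"twist":[-0.015,-0.05,-0.099]},{"slide":[-0.027,-0.162,0.04],"twist":[-0.015,-0.05,-0.099]},{"slide":[0.0,-0.165,0.037],"twist":[-0.015,-0.05,-0.099]},{"slide":[0.027,-0.163,0.032],"twist":[-0.015,-0.05,-0.099]}]
n 7 t 12.32 q [-0.46  0.13  1.78  0.36  0.81  1.68] F [ 0.2  0.3 -1.7]
```

Request:
move_arm --increments '[{"slide": [-0.122, -0.113, 0.03], "twist": [-0.015, -0.05, -0.099]}, {"slide": [-0.102, -0.13, 0.035], "twist": [-0.015, -0.05, -0.099]}, {"slide": [-0.078, -0.144, 0.039], "twist": [-0.015, -0.05, -0.099]}, {"slide": [-0.053, -0.155, 0.04], "twist": [-0.015, -0.05, -0.099]}, {"slide": [-0.027, -0.162, 0.04], "twist": [-0.015, -0.05, -0.099]}, {"slide": [0, -0.165, 0.037], "twist": [-0.015, -0.05, -0.099]}, {"slide": [0.027, -0.163, 0.032], "twist": [-0.015, -0.05, -0.099]}, {"slide": [0, 0, 0], "twist": [0, 0, 0]}]'

```text
clock: 13.32
ee_pos: [0.5, 0.3034, 0.1988]
eef_rot: [-3.101, -0.487, 0.002]
wrist_force: [-0.2, 0.1, -1.3]
gripper_width: 0.0097
finger_force: 40.0
```

```bash
python3 -c "
from h import *
np.set_printoptions(precision=3,suppress=True)
print(observe()['ee_pos'],observe()['eef_rot'])
im={c:snap(c) for c in('side','top')}
o=np.hstack([cv2.resize(im['side'][120:220,220:320,::-1],None,fx=4,fy=4,interpolation=2),cv2.resize(im['top'][230:330,120:220,::-1],None,fx=4,fy=4,interpolation=2)])
cv2.imwrite('pics/tin.png',np.clip(o*1.3,0,255).astype(np.uint8))
rows([.5,.302,.095],down(.3),4)
"
```

```text
[0.5   0.303 0.199] [-3.101 -0.487  0.002]
[{"slide":[0.0,-0.001,0.087],"twist":[-0.0,-0.0,0.001]},{"slide":[0.0,-0.001,0.087],"twist":[-0.0,-0.0,0.001]},{"slide":[0.0,-0.001,0.087],"twist":[-0.0,-0.0,0.001]},{"slide":[0.0,-0.001,0.087],"twist":[-0.0,-0.0,0.001]}]
n 4 t 13.43 q [0.34 0.49 1.3  0.   1.35 1.6 ] F [ 0.2  0.2 -1.4]
```

View pics/tin.png

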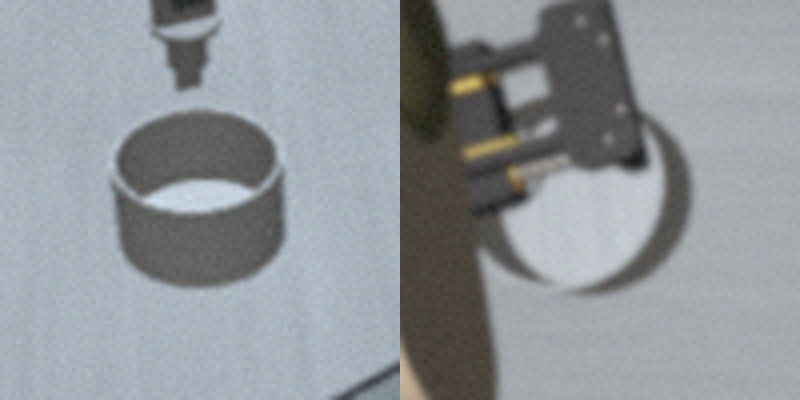

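Key hangs over the tin (tip at about (267,141) in side; the tin's mouth is centred at about (269,161)). Lowering.

Request:
move_arm --increments '[{"slide": [0.003, -0.001, 0.087], "twist": [0, 0, 0]}, {"slide": [0.003, -0.001, 0.087], "twist": [0, 0, 0]}, {"slide": [0.002, -0.001, 0.087], "twist": [0, 0, 0]}, {"slide": [0.002, 0, 0.083], "twist": [0, 0, 0]}, {"slide": [0, 0, 0], "twist": [0, 0, 0]}, {"slide": [0, 0, 0], "twist": [0, 0, 0]}]'

```text
clock: 14.18
ee_pos: [0.5035, 0.3017, 0.0988]
eef_rot: [-3.103, -0.476, -0.004]
wrist_force: [-0.4, 0.1, -0.5]
gripper_width: 0.0098
finger_force: 40.0
```

Request:
move_arm --increments '[{"slide": [0, 0, 0], "twist": [0, 0, 0]}, {"slide": [0, 0, 0], "twist": [0, 0, 0]}, {"slide": [0, 0, 0], "twist": [0, 0, 0]}, {"slide": [0, 0, 0], "twist": [0, 0, 0]}, {"slide": [0, 0, 0], "twist": [0, 0, 0]}, {"slide": [0, 0, 0], "twist": [0, 0, 0]}]' --gripper -0.3

```text
clock: 14.92
ee_pos: [0.5029, 0.3023, 0.0975]
eef_rot: [-3.103, -0.479, -0.001]
wrist_force: [-1.7, -0.1, -0.4]
gripper_width: 0.0573
finger_force: 0.1
```

Request:
move_arm --increments '[{"slide": [0, 0, -0.03], "twist": [0, 0, 0]}, {"slide": [0, 0, -0.06], "twist": [0, 0, 0]}, {"slide": [0, 0, -0.12], "twist": [0, 0, 0]}, {"slide": [0, 0, -0.15], "twist": [0, 0, 0]}, {"slide": [0, 0, -0.15], "twist": [0, 0, 0]}, {"slide": [0, 0, 0], "twist": [0, 0, 0]}]'

```text
clock: 15.68
ee_pos: [0.5036, 0.3023, 0.2547]
eef_rot: [-3.101, -0.479, -0.013]
wrist_force: [1.5, -0.2, -0.8]
gripper_width: 0.0569
finger_force: 0.0
```

```bash
python3 -c "
from h import *
st()
im={c:snap(c) for c in('side','top')}
o=np.vstack([np.hstack([cv2.resize(im['side'][120:220,220:320,::-1],None,fx=3,fy=3,interpolation=2),cv2.resize(im['top'][230:330,120:220,::-1],None,fx=3,fy=3,interpolation=2)]),
np.hstack([cv2.resize(im['side'][190:290,260:360,::-1],None,fx=3,fy=3,interpolation=2),cv2.resize(im['side'][350:450,280:380,::-1],None,fx=3,fy=3,interpolation=2)])])
cv2.imwrite('pics/end.png',np.clip(o*1.3,0,255).astype(np.uint8))
for n in('key_tongue','tongue_end'):
  for c in im:
    for q in pinpoint(c,n)[:1]: print(n,c,q['conf'],np.array(q['position'])*[640,480],atz(c,q['position'],.05))
"
```

```text
org in lock mm [ 10.  351.2  72.4] rot [0.065 0.512 0.23 ] F lock [ 0.9 -0.3 -1.4] T [ 0.02 -0.02 -0.02] t 15.68 w 0.0569 q [0.34 0.45 1.21 0.   1.48 1.6 ]
key_tongue side 0.88 [266.112 161.52 ] [0.49274959 0.30670902 0.05      ]
key_tongue top 0.85 [149.12  278.496] [0.4978844  0.32960385 0.05      ]
tongue_end side 0.51 [339.008 270.288] [ 0.61323727 -0.05358588  0.05      ]
tongue_end top 0.68 [369.6   225.408] [ 0.61773956 -0.12069537  0.05      ]
```

View pics/end.png

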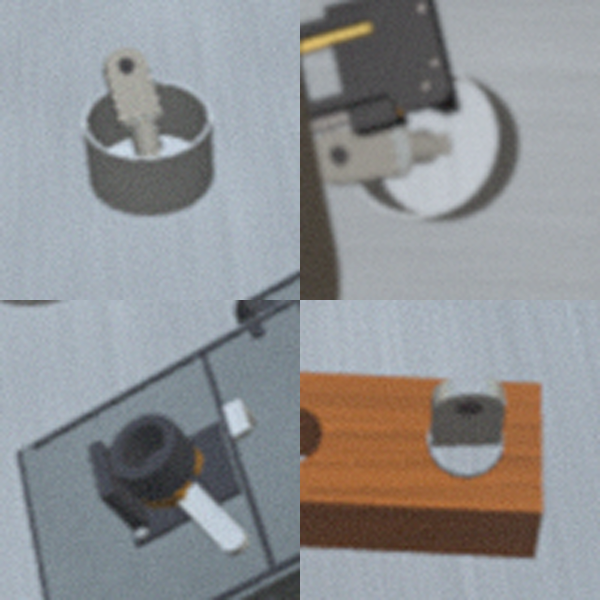

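The key leans on the tin's rim (bow over the left edge), the latch is still turned and the fork key stands in the rack. I'll check the collar position before handing in.

```bash
python3 -c "
from h import *
[camera(c) for c in('side','top')]
P=lambda n:[np.mean([np.array(q['position']) for q in pinpoint(c,n)[:1]],0) for c in('side','top')]
print(tri(*P('key_tongue')),tri(*P('tin')),observe()['finger_force'])
"
```

```text
return _methods._mean(a, axis=axis, dtype=dtype,
  ret = ret.dtype.type(ret / rcount)
Traceback (most recent call last):
  File "h.py", line 12, in tri
    o1,d1=ray(c1,p1);o2,d2=ray(c2,p2)
          ~~~^^^^^^^
  File "h.py", line 6, in ray
    u,v=p[0]*640,p[1]*480
        ~^^^
IndexError: invalid index to scalar variable.
```

```bash
python3 -c "
from h import *
print(tri((266.1/640,161.5/480),(149.1/640,278.5/480)))
# collar centre seen in top crop at (402,155)/3 -> px
u=(120+102/3,230+155/3);print(u,atz('top',(u[0]/640,u[1]/480),.05))
"
```

```text
(array([0.49631514, 0.33713468, 0.02712541]), np.float64(0.006813140176420389))
(154.0, 281.6666666666667) [0.49163415 0.31912516 0.05      ]
```

```bash
python3 -c "
from rig import *
print(job_done())"
```

```text
the job is handed in; nothing more can be done
None
```

I handed the job in: key_tongue fitted and turned the latch to about its 1.2 rad stop. It now leans in the tin, and key_fork was never taken from the rack; the hand-in call returned no verdict.

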